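# Set the column vice to the gauge mark with its knurled wheel

### The job

Set the small column vice for the next column: with a fingertip on top of the knurled wheel, roll it until the gap has closed so far that the pointer on the sliding jaw stands in line with the pointer of the brass gauge rider. Then push the lock lever over, away from the wheel, to its stop. Nothing needs gripping: do not touch the sliding jaw, leave the things round the vice standing or lying where they are, and finish with the hand clear.

Things in the scene. Friction and masses are not known exactly. Their poses are not given: they have to be found in the camera images.
- vice: Column vice fixed to the table: base plate 110x256x12 mm. Origin on the table; its y is the way the jaw closes, z up, -x its front. Fixed jaw block (56x18 mm, top at 46 mm) at y +85 mm. At y -60 mm a housing of two cheeks (42 mm across, 66 mm long, tops at 48 mm) with the knurled wheel between them. Lock lever pivot at x 0, y -125 mm. Gauge rail along the front edge, x -54 mm.
- wheel_top (a point): Topmost point of the knurled wheel's rim, 64 mm above the table; stays put while the wheel turns. Steel disc, 48 mm diameter, 14 mm wide, axis level along the vice's x, so the rim runs along the vice's y; its top 16 mm stand clear of the cheeks. Axes as the vice's.
- wheel (a joint): Turn of the wheel, 0 to 8.3 rad. Rolling its top towards the vice's +y (towards the jaws) increases it and closes the gap: 6 mm of jaw travel per rad, 0.25 mm per mm of rim travel; rolling back opens it. Needs 1.5 to 2 N along the rim, so press down with some 4 to 10 N to drive it by friction. Stays where it is left. Starts at 0.1 to 1.5.
- jaw: Sliding steel jaw block, 56x18x32 mm (top 46 mm above the table), on guide rods between wheel housing and fixed jaw, driven by the wheel along the vice's y, 50 mm in all. Origin at table height under its middle; axes as the vice's. Not to be touched.
- jaw_pointer (a point): Tip of the steel cone pointer, 10 mm long, on the jaw's front (-x) end, 31 mm above the table; pointing to -x of the vice. Axes as the vice's.
- gauge_mark (a point): Tip of the 8 mm brass cone of the gauge rider (brass saddle 14x10 mm with a small screw, fixed on the gauge rail), 31 mm above the table, pointing to +x of the vice at the jaw pointer; the tips pass 2 mm apart. At the start it lies 12 to 36 mm further along the vice's +y than the jaw pointer; in line when their y in the vice's frame is equal. Axes as the vice's.
- lock_lever (a joint): Swing of the flat steel lock lever about its upright pivot, rad: 0 = open, pointing to the vice's -x (front); swings counterclockwise seen from above, its knob moving to the vice's -y, away from the wheel, to its stop at 1.2 = locked. About 1 N at the knob moves it; stays where it is left. Starts at 0 to 0.15. It does not act on the wheel.
- lever_knob (a point): Centre of the top of the upright round black knob on the lever's end: 14 mm diameter, from 22 to 50 mm above the table, 55 mm from the pivot. The point turns with the lever.
- guard_column: guard column, cream rod with tan hexagonal ends and black tips, 28x148x20 mm, lying in front of the vice; bystander. Origin: centre of its underside.
- vial_a: small capped vial, 12 mm across, 33 mm high, standing behind the vice; bystander. Origin: centre of its underside.
- vial_b: small capped vial, 12 mm across, 33 mm high, standing behind the vice; bystander. Origin: centre of its underside.
- spanner: small flat spanner, 30x150x5 mm, lying left of the vice; bystander. Origin: centre of its underside.
- beaker: clear beaker, 54 mm across, 68 mm high, standing behind and left; bystander. Origin: centre of its underside.
- standard_bottle: clear bottle with screw cap, 56 mm across, 102 mm high, behind and right; bystander. Origin: centre of its underside.
- screwdriver: small screwdriver, 23x168x20 mm, lying to the right; bystander. Origin: centre of its underside.

How it is judged:
On the way, in this order (a step that is already met when the one before it is completed fails the run):
1. with the wheel, the jaw pointer is brought in line with the gauge pointer (within 2 mm) and stands still, the lock lever still open (y of jaw_pointer in the frame of gauge_mark between -0.002 and 0.002 m and linear speed of jaw below 0.003 m/s and value of joint lock_lever below 0.5 rad), for 0.3 s.
2. the lock lever is pushed over to its stop (value of joint lock_lever above 1.05 rad), for 0.2 s.
At the end, for the whole second after the job is handed in: The jaw pointer stands in line with the gauge pointer within 2 mm along the jaw's travel and at rest, and the lock lever is at its stop (1.2 rad, at least 1.05) (y of jaw_pointer in the frame of gauge_mark between -0.002 and 0.002 m and value of joint lock_lever above 1.05 rad and linear speed of jaw below 0.002 m/s); the robot touches nothing.
It fails at once if the robot touches the sliding jaw (more than 1 N) (contact force between any of the fingers, the arm and jaw above 1 N).
It fails at once if a thing standing or lying round the vice is shifted by more than 15 mm, lifted or tipped (distance of any of guard_column, vial_a, vial_b, spanner, beaker, standard_bottle, screwdriver from where it was at the start of the episode above 0.015 m or angle between any of vial_a, vial_b, beaker, standard_bottle's own z axis and vertical above 0.4 rad).
It also fails if it takes over 72 s, if anything falls off the work surface, if the arm or the gripper's body presses on something with over 40 N, if the wrist force passes 120 N, or if a joint passes its speed limit or range.

### The arm

A 6-joint arm with a two-finger parallel gripper is mounted at the origin on a cart in front of the work surface, level with it; the furniture and walls round the work are solid. World frame = base frame: x ahead of the robot, y to its left, z up, the work surface at z = 0. Lengths are in m, angles in rad, forces in N, time in s.
With the tool pointing down it reaches from about 0.375 to 0.9 m from the base axis. Payload 3.1 kg.
Tool frame: the origin (TCP) lies between the finger pads; the fingertips stand 22 mm ahead of it and the grasp point (between the pads) lies 3 mm ahead of it; z points along the fingers, y is the line along which they close (so a half turn about z gives the same grasp; the last joint's range is limited). The gripper opens to 87 mm and grips with 3 to 60 N. Pads are 19 mm wide; open, the fingers measure 117 mm over their backs; the gripper's body (75 mm by 190 mm) begins 51 mm behind the grasp point.
Start: joints at [1.095, 0.527, 1.433, -0, 1.181, -0.178], TCP at [0.183, 0.597, 0.245] pointing down, gripper open.
Joint ranges: [-3.08, 3.08], [-0.75, 2.2], [0.22, 2.44], [-1.43, 4.57], [0, 2.65], [-2.85, 2.85]. Speed limits (rad/s): [2.79, 2.79, 3.14, 3.14, 3.14, 3.14].

### API

Orientations are given as a 3x3 rotation matrix whose columns are the frame's x, y, z axes.
In Python, from station import * gives the robot as it stands.
- The arm moves only by the tool drive_tool, never from a script. Its argument "moves" is a list of rows, each a list of 7 numbers: the opening, from 0 (shut) to 1 (fully open), then the shift along the tool's x, y, z in units of 400 mm (1.0 is 400 mm), then the turn, a rotation vector about the tool's x, y, z in units of 2 rad (1.0 is 2 rad). A call has 1 to 12 rows; each row is the pose to reach, as a shift and turn from the pose commanded when the call began, along the tool's axes at that moment; what a row does not reach only later rows make up. A row lasts 1/8 s, in which the tool goes at most 62.5 mm and 10.7 degrees, less where a joint would pass 70% of its speed; a pose out of reach is approached as far as the arm can. A call with a number of a shift or a turn outside -1 to 1 is refused whole. A call with a gripper value outside its range is refused whole. The fingers move at their own pace and stop on an object; "grip_force" is the grip in N (left out, the last holds). Time passes only in rows, so rows that repeat a pose let the fingers close. It gives the time, the measured TCP pose, the force, the opening and the grip force at its end, in the units of the state.
- sense(): the state, without advancing time (a new reading comes with each control period).
- capture(name): name is "scene" or "side" or "wrist"; returns the picture (480x640x3 uint8, red, green, blue); there is no depth.
- camera_model(name): a dict with "intrinsics" (3x3 intrinsics, pixels), "position" and "attitude" of the camera in the world; the wrist camera has in their place "hand_eye" (4x4, takes a point from camera to tool coordinates, whose origin is the TCP and whose axes are the flange's). Camera axes: x right, y down, z forward; pixel columns grow to the right and rows downward; lengths in m; the calibration is good to about 2 mm. A picture is of the moment at which its call begins: read the wrist's pose just before it. camera_model takes no time and is no camera call.
- finish_job(): hands the job in; it is judged then, once.
The state is a dict: "time_s": time; "joint_pos": joint angles; "joint_vel": joint speeds; "effort": joint torques, N m; "tool_pos": TCP position; "tool_rot": TCP orientation; "ft_force": force on the tool from outside, world axes, zero at the start; "wrist_torque": the same for the moment, N m; "grip_width": opening from 0.0 (shut) to 1.0 (fully open); "gripper_force": force on a finger pad.
Only numpy, scipy, OpenCV 4.12 (cv2) and the standard library are available. Lean on these libraries where they do the work, as an engineer would, in place of code of your own. Each camera call takes 0.05 s, during which the arm holds its last target. There are 200 camera calls.

## Working session

There is one attempt and no reset: what is moved stays moved. The work goes in short steps, Python scripts to look and compute and a tool call to move; the robot and the scene stay as the last step left them, time stands still between calls to the robot, and variables do not carry over. Pictures are saved under pics/ and viewed, at most 10 in all, crops included, and the job is handed in when it is done.

Besides the shell and the picture viewer there is one more tool, called after "Call:" as name([rows], argument=value, ...), one row to a line, values as JSON. drive_tool: Moves the arm, as the interface text tells. Its arguments: {"type":"object","properties":{"moves":{"type":"array"},"grip_force":{"type":"number"}},"required":["moves"]}

```bash
mkdir -p pics; cat > h.py <<'E'
from station import *
import numpy as np, cv2
def save(n,f,box=None,s=1):
    im=np.array(capture(n))[:,:,::-1]
    if box: x0,y0,x1,y1=box; im=im[y0:y1,x0:x1]
    if s!=1: im=cv2.resize(im,None,fx=s,fy=s,interpolation=cv2.INTER_CUBIC)
    cv2.imwrite('pics/'+f,im)
E
python3 - <<'E'
from h import *
for n in ['scene','side','wrist']:
    m=camera_model(n); print(n,{k:np.round(v,4).tolist() for k,v in m.items() if not isinstance(v,str)})
save('scene','s1.png'); save('side','d1.png')
s=sense(); print(s['tool_pos'],s['tool_rot'],s['time_s'])
E
```

```text
scene {'intrinsics': [[441.6756, 0.0, 323.9417], [0.0, 441.6756, 230.646], [0.0, 0.0, 1.0]], 'position': [0.1711, 0.6968, 0.9202], 'attitude': [[-0.831, -0.409, 0.377], [-0.5562, 0.6111, -0.5632], [-0.0, -0.6777, -0.7353]]}
side {'intrinsics': [[490.145, 0.0, 312.6636], [0.0, 490.145, 236.6888], [0.0, 0.0, 1.0]], 'position': [0.0094, -0.7562, 0.6408], 'attitude': [[0.8123, -0.2815, 0.5108], [-0.5828, -0.424, 0.6932], [0.0214, -0.8608, -0.5085]]}
wrist {'intrinsics': [[382.5694, 0.0, 322.8643], [0.0, 382.5694, 235.2505], [0.0, 0.0, 1.0]], 'hand_eye': [[0.0011, -0.9629, -0.2697, 0.0741], [1.0, 0.0011, 0.0002, -0.0004], [0.0001, -0.2697, 0.9629, -0.1393], [0.0, 0.0, 0.0, 1.0]]}
[0.18306953 0.59694719 0.24368269] [[-9.55985073e-01  2.93413949e-01 -8.91632775e-04]
 [ 2.93415099e-01  9.55983582e-01 -1.72361262e-03]
 [ 3.46654308e-04 -1.90936646e-03 -9.99998117e-01]] 0.1
```

View pics/s1.png

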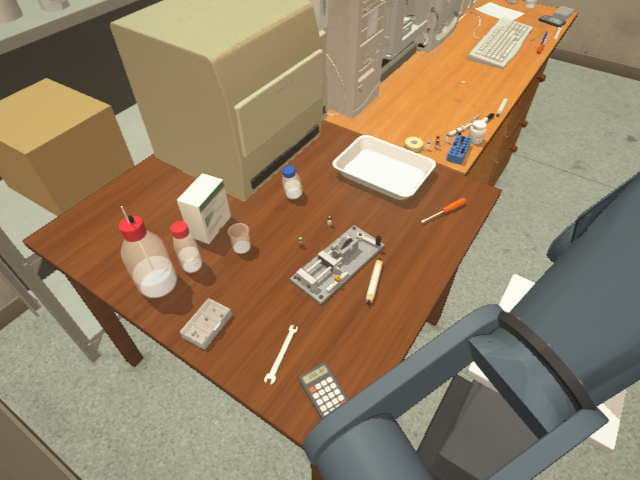

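View pics/d1.png

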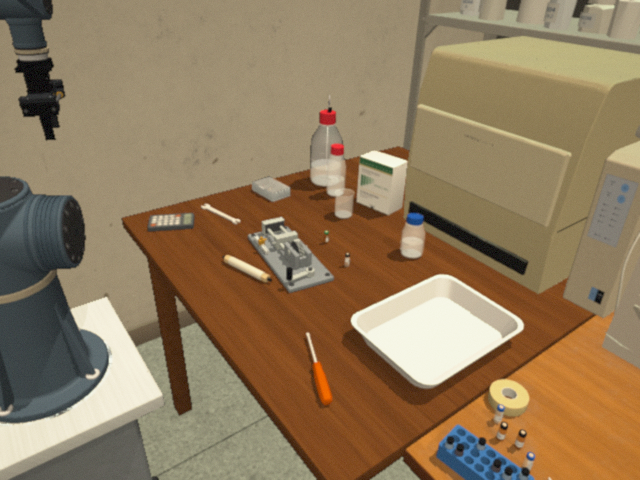

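The vice is at about scene (338,263) and side (290,253), with the knob at its right (scene 378,240) and the fixed jaw on the left. I'll enlarge both views.

```bash
python3 - <<'E'
from h import *
a=cv2.imread('pics/s1.png')[215:310,280:395]; b=cv2.imread('pics/d1.png')[210:300,235:345]
a=cv2.resize(a,None,fx=5,fy=5,interpolation=cv2.INTER_CUBIC)
b=cv2.resize(b,None,fx=5,fy=5,interpolation=cv2.INTER_CUBIC)
cv2.imwrite('pics/s2.png',a);cv2.imwrite('pics/d2.png',b)
def ray(n,u,v):
    m=camera_model(n);d=np.array(m['attitude'])@np.linalg.inv(m['intrinsics'])@[u,v,1];return np.array(m['position']),d
for n,u,v in [('scene',338,263),('side',290,255)]:
    p,d=ray(n,u,v);print(p+d*(.03-p[2])/d[2])
E
```

```text
[0.53468153 0.08885233 0.03      ]
[0.5311587  0.03811907 0.03      ]
```

View pics/s2.png

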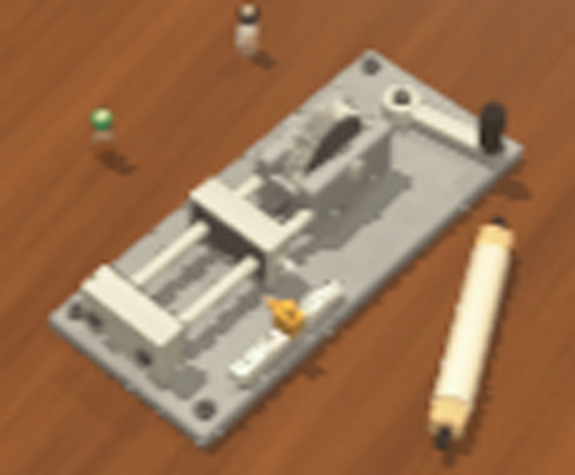

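The plate corners (scene pixels) are about (384.4,244.6), (321,303), (290,278.6) and (354,225.4). The lever points to the front at the right end, and the brass rider tip is at about (333,274).

```bash
cat >> h.py <<'E'
def ray(n,u,v,T=None):
    m=camera_model(n)
    if n=='wrist':
        R,p=T; H=np.array(m['hand_eye']); A=R@H[:3,:3]; c=p+R@H[:3,3]
    else: A=np.array(m['attitude']); c=np.array(m['position'])
    return c,A@np.linalg.inv(m['intrinsics'])@[u,v,1]
def atz(n,u,v,z,T=None):
    c,d=ray(n,u,v,T); return c+d*(z-c[2])/d[2]
E
python3 - <<'E'
from h import *
f=lambda x,y:(280+x/5,215+y/5)
P=np.array([atz('scene',*f(*q),.012)[:2] for q in [(522,148),(205,440),(50,318),(370,52)]])
print(P, P.mean(0)); y=P[1]+P[2]-P[0]-P[3]; print(np.linalg.norm(y)/2, np.degrees(np.arctan2(-y[0],y[1])))
for q,z in [((495,105),.05),((400,98),.024),((345,125),.064),((268,302),.031),((280,265),.031)]:
    print(q,atz('scene',*f(*q),z))
E
```

```text
[[ 0.4715445  -0.04726656]
 [ 0.50970955  0.20390097]
 [ 0.61623591  0.18701637]
 [ 0.57734359 -0.06277245]] [0.54370839 0.07021958]
0.25342409723511977 -8.744727993743005
(495, 105) [ 0.48529486 -0.03475154  0.05      ]
(400, 98) [ 0.54039922 -0.03221081  0.024     ]
(345, 125) [0.53794481 0.03238161 0.064     ]
(268, 302) [0.5221355  0.12900971 0.031     ]
(280, 265) [0.52978543 0.10599945 0.031     ]
```

Call:
drive_tool([
  [0,-0.95,-0.84,0,0,0,-0.072],
  [0,-0.95,-0.84,0,0,0,-0.072],
  [0,-0.95,-0.84,0,0,0,-0.072],
  [0,-0.95,-0.84,0,0,0,-0.072],
  [0,-0.95,-0.84,0,0,0,-0.072],
  [0,-0.95,-0.84,0,0,0,-0.072],
  [0,-0.95,-0.84,0,0,0,-0.072],
  [0,-0.95,-0.84,0.02,0,0,-0.072],
  [0,-0.95,-0.84,0.05,0,0,-0.072],
  [0,-0.95,-0.84,0.05,0,0,-0.072],
  [0,-0.95,-0.84,0.05,0,0,-0.072],
  [0,-0.95,-0.84,0.05,0,0,-0.072],
])

```text
time_s: 1.6
tool_pos: [0.4473, 0.1661, 0.2248]
tool_rot: [[-0.989, 0.151, 0.0], [0.151, 0.989, 0.0], [-0.0, 0.0, -1.0]]
ft_force: [0.5, -0.1, 1.1]
grip_width: 0.009
gripper_force: 0.0
```

```bash
python3 - <<'E'
from h import *
s=sense(); print(s['tool_pos'],s['tool_rot'],s['time_s'],s['ft_force'],s['grip_width'])
save('wrist','w1.png')
E
```

```text
[0.44734981 0.16610125 0.22483134] [[-9.88583265e-01  1.50675433e-01  2.06902206e-04]
 [ 1.50675474e-01  9.88583261e-01  1.95569147e-04]
 [-1.75072591e-04  2.24511473e-04 -9.99999959e-01]] 1.6 [ 0.46581591 -0.10523259  1.11468934] 0.008967779639991702
```

View pics/w1.png

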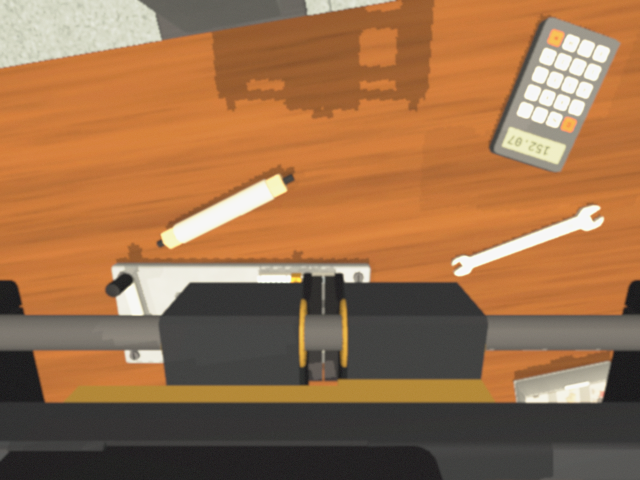

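The wrist view shows the vice mostly hidden by the gripper, with the knob at (120,284). The camera sees the robot side of the tool, so I'll move forward. First I'll check clearance to the machine behind.

```bash
python3 - <<'E'
from h import *
for n,u,v in [('scene',245,192),('scene',322,127),('scene',213,242),('scene',293,198),('side',405,252),('scene',240,250)]: print(u,v,atz(n,u,v,0))
T=sense(); T=(np.array(T['tool_rot']),np.array(T['tool_pos']))
p=np.array([.63,.075,.235]); print((T[0].T@(p-T[1]))/.4)
E
```

```text
245 192 [ 9.35174517e-01 -7.20502748e-03  1.11022302e-16]
322 127 [ 0.93218378 -0.42749044  0.        ]
213 242 [0.87430252 0.19838337 0.        ]
293 198 [ 7.96165775e-01 -6.77761586e-02 -1.11022302e-16]
405 252 [ 0.799335   -0.06851821  0.        ]
240 250 [0.79300268 0.17879438 0.        ]
[-0.48538258 -0.15608735 -0.02504214]
```

Call:
drive_tool([
  [0,-0.15,-0.05,-0.025,0,0,0],
  [0,-0.3,-0.1,-0.025,0,0,0],
  [0,-0.45,-0.15,-0.025,0,0,0],
  [0,-0.485,-0.156,-0.025,0,0,0],
  [0,-0.485,-0.156,-0.025,0,0,0],
  [0,-0.485,-0.156,-0.025,0,0,0],
])

```text
time_s: 2.4
tool_pos: [0.6287, 0.0746, 0.2343]
tool_rot: [[-0.988, 0.152, -0.002], [0.152, 0.988, 0.0], [0.002, 0.0, -1.0]]
ft_force: [0.2, -0.4, 0.1]
grip_width: 0.003
gripper_force: 0.0
```

```bash
python3 - <<'E'
from h import *
s=sense(); print(s['tool_pos'],s['tool_rot'],s['time_s'],s['ft_force'],s['grip_width'])
save('wrist','w2.png')
E
```

```text
[0.62866795 0.07460589 0.23434858] [[-9.88408764e-01  1.51803966e-01 -1.91626651e-03]
 [ 1.51803576e-01  9.88410620e-01  3.48181604e-04]
 [ 1.94691351e-03  5.32496405e-05 -9.99998103e-01]] 2.4 [ 0.20043881 -0.35384773  0.09095878] 0.003208310908556138
```

View pics/w2.png

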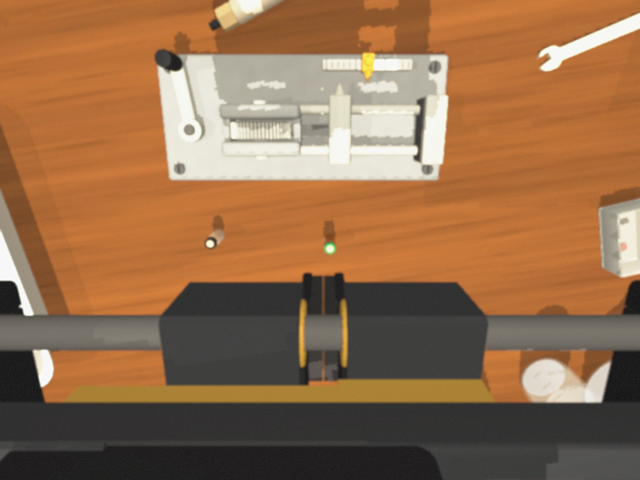

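A clear top view: knob (168,61), pivot (190,129), wheel (263,130), jaw pointer tip about (340,85), rider tip about (369,78). I'll enlarge it.

```bash
python3 - <<'E'
from h import *
a=cv2.imread('pics/w2.png')[40:190,150:460]
cv2.imwrite('pics/w2c.png',cv2.resize(a,(775,375),interpolation=cv2.INTER_CUBIC))
E
```

```text
(no output)
```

View pics/w2c.png

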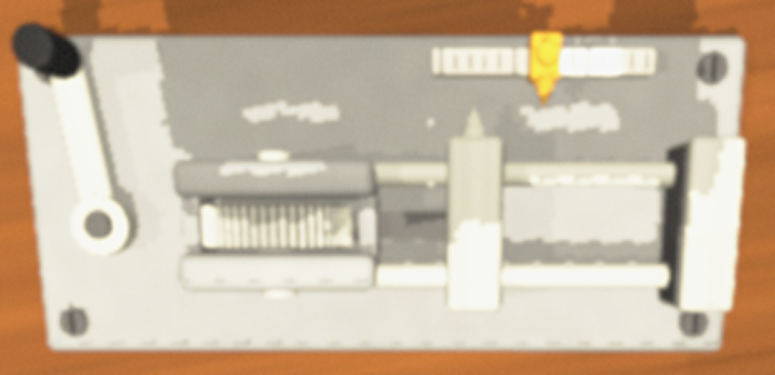

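```bash
cat > g.py <<'E'
from h import *
T=(np.array([[-.988408764,.151803966,-.00191626651],[.151803576,.98841062,.000348],[.0019469,.0000532,-.9999981]]),np.array([.62866795,.07460589,.23434858]))
w=lambda x,y,z:atz('wrist',150+x/2.5,40+y/2.5,z,T)
C=np.array([w(22,38,.012)*0+w(745,40,.012),w(720,349,.012),w(50,349,.012)])
yv=(C[1]-C[2])[:2]; yv/=np.linalg.norm(yv); xv=np.array([yv[1],-yv[0]])
E
python3 - <<'E'
from g import *
print('C',C,'y',yv)
j=w(475,107,.031);g=w(544,104,.031);print(j,g,(g-j)[:2]@yv,(g-j)[:2]@xv)
ch=w(276,226,.048);print('cheek c',ch,'ends',(w(375,175,.048)-w(178,175,.048))[:2]@yv,(w(275,162,.048)-w(275,288,.048))[:2]@xv)
pv=w(99,225,.022);kn=w(32,45,.05);print('pivot',pv,'knob',kn, np.linalg.norm((kn-pv)[:2]),(ch-pv)[:2]@yv,(ch-pv)[:2]@xv,(kn-pv)[:2]@yv,(kn-pv)[:2]@xv)
fj=w(720,225,.046);print('fixed',(fj-ch)[:2]@yv)
R=T[0]
top=ch.copy();top[2]=.064
print('toolshift to 1: ',R.T@(np.r_[ch[:2],.2]-T[1])/.4, 'yaw err',R[:2,1]@xv)
E
```

```text
C [[ 0.51162296  0.20206145  0.012     ]
 [ 0.61747046  0.18587277  0.012     ]
 [ 0.57936982 -0.06406025  0.012     ]] y [0.15070237 0.98857918]
[0.52094659 0.10522363 0.031     ] [0.52349674 0.12817986 0.031     ] 0.02307836011634259 -0.0009385374399058526
cheek c [0.5489891 0.034543  0.048    ] ends 0.06383555142947892 -0.039909908640932905
pivot [ 0.53867153 -0.03150048  0.022     ] knob [ 0.48422717 -0.02968873  0.05      ] 0.054474498819609696 0.06684409324766423 0.00024681959316754493 -0.006413837597296992 -0.05409559787009621
fixed 0.14641545960661798
toolshift to 1:  [ 0.18151679 -0.12923995  0.08621815] yaw err 0.0011144186050062788
```

Call:
drive_tool([
  [0,0.1,-0.09,0.05,0,0,0],
  [0,0.18,-0.164,0.15,0,0,0],
  [0,0.181,-0.164,0.25,0,0,0],
  [0,0.181,-0.164,0.33,0,0,0],
  [0,0.181,-0.164,0.33,0,0,0],
  [0,0.181,-0.164,0.33,0,0,0],
])

```text
time_s: 3.2
tool_pos: [0.549, 0.0201, 0.1038]
tool_rot: [[-0.988, 0.152, 0.002], [0.152, 0.988, -0.0], [-0.002, -0.0, -1.0]]
ft_force: [0.8, -0.1, 0.2]
grip_width: 0.002
gripper_force: 0.0
```

Call:
drive_tool([
  [0,0,0,0.015,0,0,0],
  [0,0,0,0.025,0,0,0],
  [0,0,0,0.031,0,0,0],
  [0,0,0,0.035,0,0,0],
  [0,0,0,0.035,0,0,0],
])

```text
time_s: 3.82
tool_pos: [0.5485, 0.0196, 0.0884]
tool_rot: [[-0.988, 0.153, -0.0], [0.153, 0.988, 0.0], [0.0, -0.0, -1.0]]
ft_force: [-0.2, -0.8, 0.4]
grip_width: 0.0
gripper_force: 0.0
```

```bash
python3 - <<'E'
from g import *
s=sense(); p=np.array(s['tool_pos']); d=p[:2]-[.54899,.034543]; print(p,'local x,y',d@xv,d@yv,s['ft_force'])
save('side','d3.png',(215,190,345,300),5)
E
```

```text
[0.54853503 0.01963297 0.08843522] local x,y 0.0017972063878191349 -0.014808307708812547 [-0.21560434 -0.78178072  0.40718719]
```

View pics/d3.png

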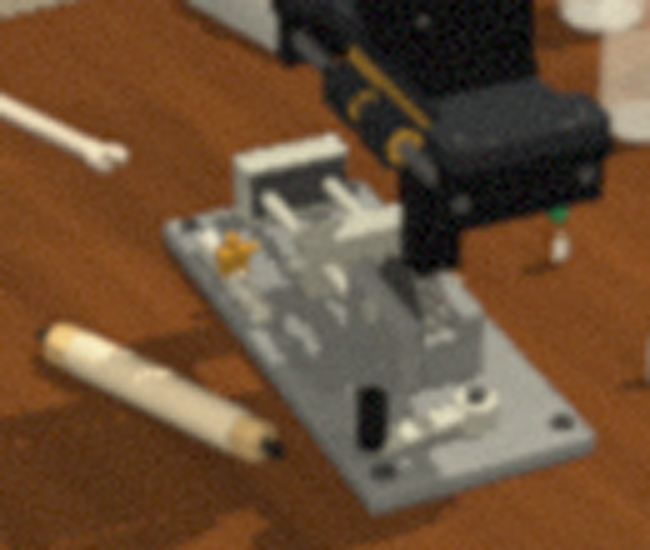

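The fingertip stands just over the rear part of the wheel, with the jaw, lever and bystanders untouched. I'll lower it to contact.

Call:
drive_tool([
  [0,0,0,0.004,0,0,0],
  [0,0,0,0.008,0,0,0],
  [0,0,0,0.008,0,0,0],
])

```text
time_s: 4.25
tool_pos: [0.5486, 0.0196, 0.0853]
tool_rot: [[-0.988, 0.153, 0.0], [0.153, 0.988, 0.0], [-0.0, 0.0, -1.0]]
ft_force: [-0.0, -0.0, -0.1]
grip_width: 0.008
gripper_force: 0.2
```

Call:
drive_tool([
  [0,0,0.01,0.001,0,0,0],
  [0,0,0.02,0.002,0,0,0],
  [0,0,0.02,0.002,0,0,0],
])

```text
time_s: 4.62
tool_pos: [0.5501, 0.0275, 0.086]
tool_rot: [[-0.988, 0.152, 0.001], [0.152, 0.988, -0.001], [-0.001, -0.001, -1.0]]
ft_force: [-1.4, -2.0, 10.7]
grip_width: 0.004
gripper_force: 5.4
```

Call:
drive_tool([
  [0,0,0.01,-0.001,0,0,0],
  [0,0,0.02,-0.001,0,0,0],
  [0,0,0.03,-0.001,0,0,0],
  [0,0,0.037,-0.001,0,0,0],
  [0,0,0.037,-0.001,0,0,0],
])

```text
time_s: 5.25
tool_pos: [0.5524, 0.0426, 0.0857]
tool_rot: [[-0.988, 0.153, 0.001], [0.153, 0.988, 0.0], [-0.001, 0.0, -1.0]]
ft_force: [0.7, 1.3, 7.2]
grip_width: 0.005
gripper_force: 3.3
```

```bash
python3 - <<'E'
from h import *
save('scene','s3.png',(290,225,380,290),8)
E
```

```text
(no output)
```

View pics/s3.png

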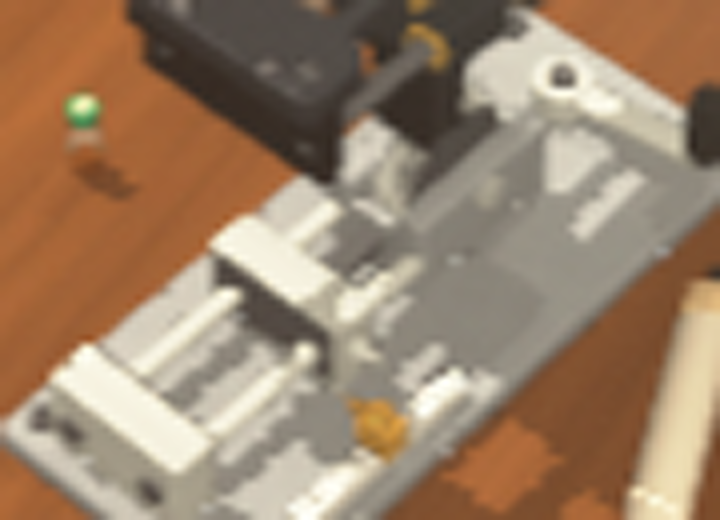

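The jaw pointer (375,350 in the crop) still lies short of the rider tip (350,402), as expected after about 20 mm of rim. I'll finish this stroke, lift, go back and stroke again.

Call:
drive_tool([
  [0,0,0.012,0.001,0,0,0],
  [0,0,0.012,-0.02,0,0,0],
  [0,0,-0.02,-0.02,0,0,0],
  [0,0,-0.056,-0.02,0,0,0],
  [0,0,-0.056,-0.01,0,0,0],
  [0,0,-0.056,0.001,0,0,0],
  [0,0,-0.046,0.001,0,0,0],
  [0,0,-0.036,0,0,0,0],
  [0,0,-0.026,0,0,0,0],
  [0,0,-0.016,0,0,0,0],
  [0,0,-0.006,0,0,0,0],
  [0,0,0.002,0,0,0,0],
])

```text
time_s: 6.8
tool_pos: [0.5524, 0.0432, 0.0856]
tool_rot: [[-0.988, 0.153, 0.001], [0.153, 0.988, -0.0], [-0.001, -0.0, -1.0]]
ft_force: [-0.9, -0.2, 4.7]
grip_width: 0.004
gripper_force: 2.2
```

Call:
drive_tool([
  [0,0,0.009,0.001,0,0,0],
  [0,0,0.009,-0.02,0,0,0],
  [0,0,-0.02,-0.02,0,0,0],
  [0,0,-0.056,-0.02,0,0,0],
  [0,0,-0.056,-0.02,0,0,0],
])

```text
time_s: 7.42
tool_pos: [0.5484, 0.0193, 0.0927]
tool_rot: [[-0.988, 0.156, -0.001], [0.156, 0.988, 0.0], [0.001, -0.0, -1.0]]
ft_force: [0.0, -0.3, -0.7]
grip_width: 0.006
gripper_force: 0.0
```

```bash
python3 - <<'E'
from g import *
s=sense(); p=np.array(s['tool_pos']); d=p[:2]-[.54899,.034543]; print(p,'local x,y',d@xv,d@yv,s['ft_force'],s['time_s'])
print('to view',np.array(s['tool_rot']).T@(T[1]-p)/.4)
E
```

```text
[0.54844168 0.01927868 0.09265366] local x,y 0.0017583003197437135 -0.01517262321726294 [ 0.04239199 -0.27669655 -0.66344163] 7.425
to view [-0.17634465  0.16779712 -0.35438569]
```

Call:
drive_tool([
  [0,0,0,0.01,0,0,0],
  [0,0,0,0.021,0,0,0],
  [0,0,0.01,0.021,0,0,0],
  [0,0,0.02,0.02,0,0,0],
  [0,0,0.03,0.02,0,0,0],
  [0,0,0.04,0.02,0,0,0],
  [0,0,0.05,0.02,0,0,0],
  [0,0,0.06,0.02,0,0,0],
  [0,0,0.067,0.021,0,0,0],
  [0,0,0.067,0,0,0,0],
  [0,0,0.067,-0.08,0,0,0],
  [0,0,0.067,-0.15,0,0,0],
])

```text
time_s: 8.93
tool_pos: [0.5527, 0.0474, 0.1535]
tool_rot: [[-0.988, 0.153, -0.001], [0.153, 0.988, 0.0], [0.001, 0.0, -1.0]]
ft_force: [-0.3, 0.0, 0.3]
grip_width: 0.008
gripper_force: 0.0
```

Call:
drive_tool([
  [0,-0.08,0.05,-0.1,0,0,0],
  [0,-0.176,0.1,-0.205,0,0,0],
  [0,-0.176,0.1,-0.205,0,0,0],
  [0,-0.176,0.1,-0.205,0,0,0],
  [0,-0.176,0.1,-0.205,0,0,0],
])

```text
time_s: 9.55
tool_pos: [0.6263, 0.0759, 0.233]
tool_rot: [[-0.988, 0.154, -0.005], [0.154, 0.988, 0.0], [0.005, -0.001, -1.0]]
ft_force: [-0.7, -0.4, -0.8]
grip_width: 0.007
gripper_force: 0.0
```

```bash
cat > m.py <<'E'
from g import *
def measure(name):
    s=sense(); R=np.array(s['tool_rot']);p=np.array(s['tool_pos']); save('wrist',name); im=cv2.imread('pics/'+name)
    m=camera_model('wrist');H=np.array(m['hand_eye']);K=np.array(m['intrinsics'])
    def plane_hom(z): # old pixels -> new pixels for plane z
        M=lambda R,p:(lambda A,c:K@A.T@np.c_[[1,0,0],[0,1,0],np.array([0,0,z])-c])(R@H[:3,:3],p+R@H[:3,3])
        return M(R,p)@np.linalg.inv(M(*T))
    im2=cv2.warpPerspective(im,np.linalg.inv(plane_hom(.031)),(640,480),flags=cv2.INTER_CUBIC) # in old view
    old=cv2.imread('pics/w2.png')
    def match(box,dx):
        x0,y0,x1,y1=box;t=old[y0:y1,x0:x1];r=cv2.matchTemplate(im2[y0-4:y1+4,x0-6:x1+dx],t,cv2.TM_CCOEFF_NORMED)
        _,v,_,(a,b)=cv2.minMaxLoc(r); q=r[b,max(a-1,0):a+2]; o=(q[0]-q[2])/2/(q[0]-2*q[1]+q[2]) if len(q)==3 else 0
        return v,a+o-6,b-4
    cv2.imwrite('pics/c_'+name,cv2.resize(im2[40:190,250:460],None,fx=3.5,fy=3.5,interpolation=cv2.INTER_CUBIC))
    print('jaw',match((331,82,349,97),50),'rider',match((358,50,380,84),8),p,s['time_s'],R[:,1])
E
python3 -c "
from m import *
measure('w3.png')"
```

```text
jaw (0.8885650634765625, np.float32(24.364195), 0) rider (0.9789467453956604, np.float32(0.011010647), 0) [0.62629601 0.07589162 0.23301756] 9.55 [ 1.53522403e-01  9.88144993e-01 -5.86307790e-04]
```

View pics/c_w3.png

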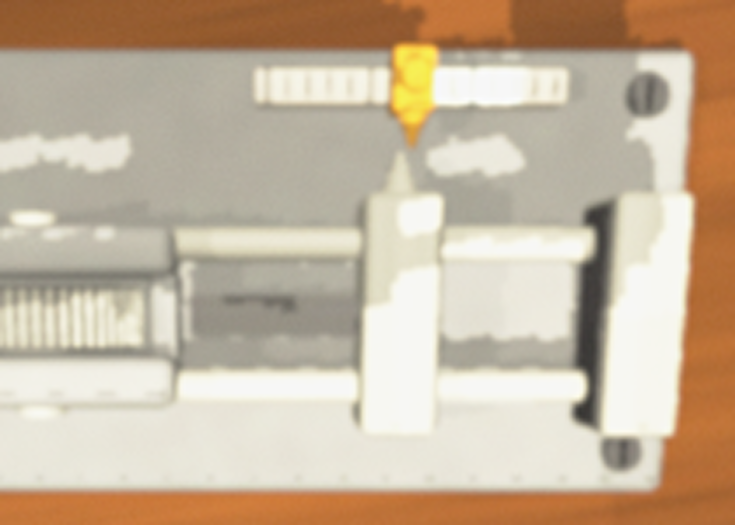

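The pointer (401,150 in the crop) is now about 3.3 px, or 2.7 mm, short of the rider tip (412,147). That leaves about 11 mm of rim to roll.

```bash
python3 - <<'E'
from g import *
s=sense();R=np.array(s['tool_rot'])
q=np.r_[np.array([.54899,.034543])-.006*yv,.0925]
print(R.T@(q-s['tool_pos'])/.4)
def pt(x,y,z=.031): # from c_w3
    return w((250+x/3.5-150)*2.5,(y/3.5)*2.5,z)
d=(pt(412.5,147)-pt(401,150))[:2];print(d@yv,d@xv)
E
```

```text
[ 0.17415955 -0.14673283  0.35253084]
0.002729915599045524 -0.0006702877850239926
```

Call:
drive_tool([
  [0,0.09,-0.08,0.08,0,0,0],
  [0,0.174,-0.147,0.18,0,0,0],
  [0,0.174,-0.147,0.27,0,0,0],
  [0,0.174,-0.147,0.33,0,0,0],
  [0,0.174,-0.147,0.345,0,0,0],
  [0,0.174,-0.147,0.345,0,0,0],
  [0,0.174,-0.147,0.345,0,0,0],
])

```text
time_s: 10.48
tool_pos: [0.5514, 0.0286, 0.0978]
tool_rot: [[-0.988, 0.153, 0.002], [0.153, 0.988, -0.0], [-0.002, 0.0, -1.0]]
ft_force: [0.6, 0.0, -0.1]
grip_width: -0.001
gripper_force: 0.0
```

Call:
drive_tool([
  [0,0,0,0.015,0,0,0],
  [0,0,0,0.025,0,0,0],
  [0,0,0,0.03,0,0,0],
  [0,0,0,0.03,0,0,0],
])

```text
time_s: 10.98
tool_pos: [0.5509, 0.0287, 0.0861]
tool_rot: [[-0.988, 0.153, 0.0], [0.153, 0.988, -0.0], [-0.0, -0.0, -1.0]]
ft_force: [-1.1, 0.5, 9.1]
grip_width: 0.003
gripper_force: 4.5
```

Call:
drive_tool([
  [0,0,0.007,0,0,0,0],
  [0,0,0.014,0,0,0,0],
  [0,0,0.021,0,0,0,0],
  [0,0,0.0275,0,0,0,0],
  [0,0,0.0275,0,0,0,0],
  [0,0,0.0275,0,0,0,0],
  [0,0,0.0275,-0.02,0,0,0],
  [0,0,0.0275,-0.1,0,0,0],
])

```text
time_s: 11.98
tool_pos: [0.5511, 0.0396, 0.124]
tool_rot: [[-0.988, 0.153, -0.004], [0.153, 0.988, 0.001], [0.005, -0.0, -1.0]]
ft_force: [-0.0, -0.5, -0.0]
grip_width: 0.005
gripper_force: 0.0
```

Call:
drive_tool([
  [0,-0.08,0.05,-0.13,0,0,0],
  [0,-0.174,0.12,-0.25,0,0,0],
  [0,-0.174,0.12,-0.25,0,0,0],
  [0,-0.174,0.12,-0.25,0,0,0],
  [0,-0.174,0.12,-0.25,0,0,0],
])

```text
time_s: 12.6
tool_pos: [0.6263, 0.076, 0.2229]
tool_rot: [[-0.988, 0.154, -0.005], [0.154, 0.988, 0.0], [0.005, -0.001, -1.0]]
ft_force: [-0.3, -0.3, 0.2]
grip_width: 0.008
gripper_force: 0.0
```

```bash
python3 -c "
from m import *
measure('w4.png')"
```

```text
jaw (0.7847065329551697, np.float32(27.389595), 1) rider (0.9744670987129211, np.float32(0.022460938), 0) [0.62627783 0.07599238 0.22288741] 12.6 [ 1.53578384e-01  9.88136232e-01 -6.82857973e-04]
```

View pics/c_w4.png

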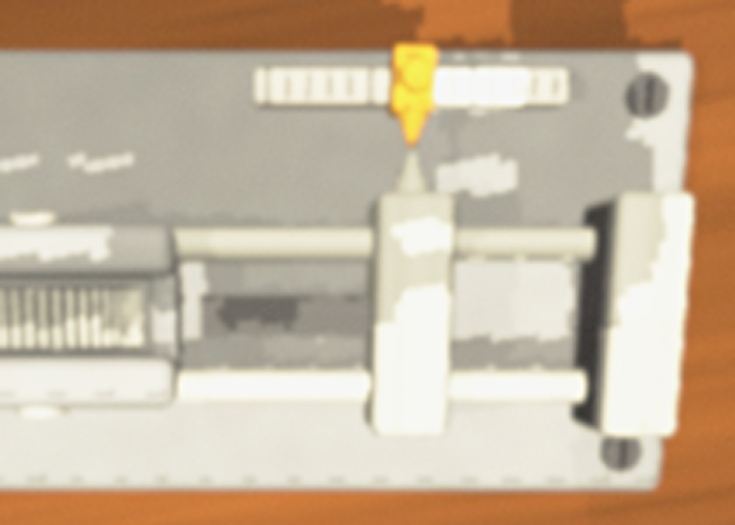

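The pointers are in line (both at about x=412 in the crop). Next is the lever.

```bash
python3 - <<'E'
from g import *
s=sense();R=np.array(s['tool_rot']);p=np.array(s['tool_pos']);pv=np.array([.53867,-.0315])
L=lambda x,y,z:np.r_[pv+x*xv+y*yv,z]
for q in [L(-.057,.024,.125),L(-.057,.024,.052)]: print(R.T@(q-p)/.4)
print(xv,yv)
E
```

```text
[ 0.31707603 -0.23929603  0.2466121 ]
[ 0.31616316 -0.23918041  0.42910978]
[ 0.98857944 -0.15070067] [0.15070067 0.98857944]
```

Call:
drive_tool([
  [0,0.1,-0.08,0.05,0,0,0],
  [0,0.2,-0.16,0.12,0,0,0],
  [0,0.3,-0.23,0.2,0,0,0],
  [0,0.317,-0.239,0.247,0,0,0],
  [0,0.317,-0.239,0.33,0,0,0],
  [0,0.316,-0.239,0.4,0,0,0],
  [0,0.316,-0.239,0.41,0,0,0],
  [0,0.316,-0.239,0.42,0,0,0],
  [0,0.316,-0.239,0.42,0,0,0],
])

```text
time_s: 13.78
tool_pos: [0.4893, 0.0011, 0.0574]
tool_rot: [[-0.988, 0.153, 0.001], [0.153, 0.988, -0.0], [-0.001, -0.0, -1.0]]
ft_force: [0.4, 0.3, -0.3]
grip_width: 0.001
gripper_force: 0.0
```

```bash
python3 - <<'E'
from g import *
s=sense();R=np.array(s['tool_rot']);p=np.array(s['tool_pos']);pv=np.array([.53867,-.0315])
d=p[:2]-pv;print(d@xv,d@yv,p,s['ft_force'])
L=lambda x,y,z:np.r_[pv+x*xv+y*yv,z]
for a in [.1,.3,.5,.7,.9,1.1,1.2,1.3]: print(a,np.round(R.T@(L(-.055*np.cos(a)-.003,-.055*np.sin(a)+.0145,.052)-p)/.4,4))
E
```

```text
-0.05372781649091932 0.024760952781030535 [0.48928734 0.00107508 0.05743751] [ 0.40167026  0.25593219 -0.29995321]
0.1 [ 0.0099 -0.0394  0.0136]
0.3 [ 0.0044 -0.0663  0.0136]
0.5 [-0.0064 -0.0916  0.0136]
0.7 [-0.0219 -0.1142  0.0136]
0.9 [-0.0417 -0.1333  0.0136]
1.1 [-0.0648 -0.148   0.0137]
1.2 [-0.0774 -0.1536  0.0137]
1.3 [-0.0904 -0.1579  0.0137]
```

Call:
drive_tool([
  [0,0.01,-0.03,0.013,0,0,0],
  [0,0.01,-0.045,0.013,0,0,0],
  [0,0.004,-0.066,0.013,0,0,0],
  [0,-0.006,-0.092,0.013,0,0,0],
  [0,-0.022,-0.114,0.013,0,0,0],
  [0,-0.042,-0.133,0.013,0,0,0],
  [0,-0.065,-0.148,0.013,0,0,0],
  [0,-0.077,-0.154,0.013,0,0,0],
  [0,-0.09,-0.159,0.013,0,0,0],
  [0,-0.09,-0.159,0.013,0,0,0],
])

```text
time_s: 15.02
tool_pos: [0.5086, -0.062, 0.0509]
tool_rot: [[-0.988, 0.155, -0.015], [0.155, 0.988, 0.009], [0.016, 0.007, -1.0]]
ft_force: [-5.5, 16.4, 5.9]
grip_width: 0.007
gripper_force: 7.4
```

```bash
python3 - <<'E'
from g import *
s=sense();R=np.array(s['tool_rot']);p=np.array(s['tool_pos']);pv=np.array([.53867,-.0315])
d=p[:2]-pv;f=np.array(s['ft_force']);print(d@xv,d@yv,p,f[:2]@xv,f[:2]@yv,f)
E
```

```text
-0.025121036738679506 -0.03469486490552802 [ 0.5086071  -0.06201266  0.05089482] -7.881100632702159 15.423473005682032 [-5.46664856 16.43505462  5.94049079]
```

The push force of 17 N indicates the lever is at its stop. I'll withdraw and check by code from the viewing pose.

Call:
drive_tool([
  [0,0.02,0.03,0,0,0,0],
  [0,0.04,0.05,0,0,0,0],
  [0,0.04,0.05,-0.1,0,0,0],
  [0,0.04,0.05,-0.2,0,0,0],
  [0,0.04,0.05,-0.3,0,0,0],
  [0,-0.1,0.15,-0.4,0,0,0],
  [0,-0.22,0.25,-0.46,0,0,0],
  [0,-0.3,0.29,-0.46,0,0,0],
  [0,-0.3,0.29,-0.46,0,0,0],
  [0,-0.3,0.29,-0.46,0,0,0],
  [0,-0.3,0.29,-0.46,0,0,0],
])

```text
time_s: 16.4
tool_pos: [0.6496, 0.0284, 0.2351]
tool_rot: [[-0.988, 0.154, -0.002], [0.154, 0.988, -0.0], [0.002, -0.0, -1.0]]
ft_force: [-1.0, -0.3, -0.6]
grip_width: 0.008
gripper_force: 0.0
```

```bash
python3 - <<'E'
from m import *
measure('w5.png')
s=sense();TT=(np.array(s['tool_rot']),np.array(s['tool_pos'])); im=cv2.imread('pics/w5.png')
m=camera_model('wrist');H=np.array(m['hand_eye']);K=np.array(m['intrinsics'])
def proj(P):
    c=np.linalg.inv(H)@np.r_[TT[0].T@(P-TT[1]),1]; u=K@c[:3]; return u[:2]/u[2]
pv=np.array([.53867,-.0315])
kn=lambda a,z:np.r_[pv-.055*np.cos(a)*xv-.055*np.sin(a)*yv,z]
for a in np.arange(0,1.31,.1):
    v=[]
    for z in (.03,.04,.049):
        u=proj(kn(a,z)).astype(int); v.append(int(im[u[1]-1:u[1]+2,u[0]-1:u[0]+2].mean()))
    print(round(a,2),u,v)
l,t=proj(kn(1.2,.05)).astype(int); sub=im[t-30:t+31,max(l-30,0):l+31]
k=sub.max(2)<70; nn,_,st,ce=cv2.connectedComponentsWithStats(k.astype('uint8')); i=1+np.argmax(st[1:,4]) 
print(st[i],ce[i]+[max(l-30,0),t-30]); print(proj(kn(1.2,.04)),proj(kn(1.05,.04)))
E
```

```text
jaw (0.9246845841407776, np.float32(28.087002), -1) rider (0.8343150019645691, np.float32(-0.3126197), 0) [0.64964628 0.02844598 0.23507585] 16.4 [ 1.54020508e-01  9.88067558e-01 -4.28421689e-04]
0.0 [223  17] [136, 119, 74]
0.1 [216  18] [138, 132, 85]
0.2 [209  19] [117, 141, 114]
0.3 [202  21] [176, 190, 121]
0.4 [195  24] [148, 96, 95]
0.5 [189  27] [97, 97, 95]
0.6 [183  31] [99, 97, 97]
0.7 [178  36] [99, 98, 96]
0.8 [173  41] [74, 79, 99]
0.9 [169  47] [73, 91, 97]
1.0 [166  53] [89, 94, 97]
1.1 [163  60] [35, 49, 56]
1.2 [161  67] [44, 52, 50]
1.3 [160  74] [33, 52, 53]
[ 26  23  26  20 371] [168.33423181  69.74123989]
[165.98095176  69.21652752] [169.35619843  59.23271912]
```

```bash
python3 -c "
from station import *
print(finish_job())"
```

```text
the job is handed in; nothing more can be done
None
```

The job is handed in, verdict not reported: by the last wrist-camera check the jaw pointer is within about 1 mm of the gauge pointer, the lock lever is at its stop (about 1.2 rad), and the hand is clear; I did not re-check the bystanders in a final picture.

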